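# Put the lighter away in the touch-lid box

### The arm

A 7-joint arm with a two-finger parallel gripper is mounted at the origin on the work surface. World frame = base frame: x ahead of the robot, y to its left, z up, the work surface at z = 0. Lengths are in m, angles in rad, forces in N, time in s.
With the tool pointing down it reaches from about 0.425 to 0.925 m from the base axis. Payload 6.8 kg.
Tool frame: the origin (TCP) lies on the front face of the gripper's body, between the roots of the fingers; the fingertips stand 73 mm ahead of it and the grasp point (between the pads) lies 54 mm ahead of it (tcp_to_tips is the distance from the TCP to the fingertips, in m); z points along the fingers, x is the direction in which the jaws open and shut, and the axes are right-handed (so a half turn about z gives the same grasp; the last joint's range is limited). The gripper opens to 85 mm and grips with 20 to 120 N. Pads are 22 mm wide; open, the fingers measure 114 mm over their backs; the gripper's body (76 mm by 85 mm) begins 54 mm behind the grasp point. The pads swing forward as they close: fully open they stand 13 mm farther back than shut.
Start: joints at [-1.29, 0.477, 0.022, 1.555, -0.011, 1.109, -0.083], TCP at [0.256, 0.625, 0.304] pointing down, gripper open.
Joint ranges: [-2.96, 2.96], [-0.34, 2.1], [-1.41, 1.46], [0.24, 2.44], [-1.37, 4.51], [0.17, 1.92], [-2.96, 2.96]. Speed limits (rad/s): [2.39, 2.39, 3.14, 3.14, 3.14, 3.14, 3.14].

### API

Orientations are given as a unit quaternion [w, x, y, z].
In Python, from station import get_obs, read_camera, hand_in, look_for, silhouettes, tcp_to_tips gives the robot as it stands. The module is installed in compiled form; this text tells all that it offers.
- The arm moves only by the tool apply_moves, never from a script. Its argument "moves" is a list of rows, each a list of 3 entries, a list of its own where there are three numbers: the shift along the tool's x, y, z in units of 25 mm (1.0 is 25 mm), then the turn, a rotation vector about the tool's x, y, z in units of 10 degrees (1.0 is 10 degrees), then the gripper's target within -1 to 1 (fully open at 1, half-way at 0, shut at -1). In form: [[[dx, dy, dz], [rx, ry, rz], jaw], ...]. A call has 1 to 20 rows; each row is the pose to reach, as a shift and turn from the pose commanded when the call began, along the tool's axes at that moment; what a row does not reach only later rows make up. A row lasts 1/8 s, in which the tool goes at most 62.5 mm and 10.7 degrees, less where a joint would pass 70% of its speed; a pose out of reach is approached as far as the arm can. A call with a gripper value outside its range is refused whole. The fingers move at their own pace and stop on an object; "force" is the grip in N (left out, the last holds). Time passes only in rows, so rows that repeat a pose let the fingers close. It gives the time, the measured TCP pose, the force and the opening at its end, in the units of the state.
- get_obs(): the state, without advancing time (a new reading comes with each control period).
- read_camera(name): name is "scene" or "top" or "wrist"; returns a dict with "color" (420x560x3 uint8, red, green, blue), "mtx" (3x3 intrinsics, pixels), "eye" and "rotation" of the camera in the world; the wrist camera has in their place "hand_eye" (4x4, takes a point from camera to tool coordinates, whose origin is the TCP and whose axes are the tool frame's). Camera axes: x right, y up, looking along -z (the intrinsics and any distortion apply to the point x, -y, -z); pixel columns grow to the right and rows downward; lengths in m; the calibration is good to about 2 mm. A picture is of the moment at which its call begins: read the wrist's pose just before it. There is no depth.
- hand_in(): hands the job in, once; it reports no verdict.
Trained networks look in the newest picture that a camera, given by its name, has taken for a name from the list of things; names that differ only in an ending like _2 or _b are one class to them, and where a whole thing is asked for, a point or a joint stands for the part that bears it (a point fixed in the world has none). Each returns a list of dicts, best first, with "conf" (0 to 1); they miss things now and then, are a little off and sometimes report something else, mostly with a low value. They report only what shows in the picture. A call takes as long as a camera call. They do not tell look-alikes from the thing itself.
- look_for(camera, query): "pixel" ([row, column] in pixels, amid what is visible of it).
- silhouettes(camera, query): "mask" (420x560 bool, what is visible of it) and "pixel" ([row, column] in pixels, amid what is visible of it).
The state is a dict: "t": time; "q": joint angles; "joint_vel": joint speeds; "joint_torque": joint torques, N m; "eef_pos": TCP position; "tool_rot": TCP orientation; "contact_force": force on the tool from outside, world axes, zero at the start; "torque": the same for the moment, N m; "gripper_width": opening from 0.0 (shut) to 1.0 (fully open).
Only numpy, scipy, OpenCV 4.12 (cv2) and the standard library are available. Lean on these libraries where they do the work, as an engineer would, in place of code of your own. Each camera call takes 0.05 s, during which the arm holds its last target.

### The job

Put the white electric lighter away lying flat inside the wooden touch-lid box: get the lid's push-push latch to let go if it is holding, swing the lid well open by its bar handle, lay the lighter in and let go of it, then close the lid and press it until the latch holds it shut. Check each press, since every full press turns the latch over (held shut, sprung ajar, held shut, ...). Do not knock over or shove aside the other things.

Things in the scene. Friction and masses are not known exactly. Their poses are not given: they have to be found in the camera images.
- box: pale wooden box fixed on the ledge left or right of the middle, 141 mm deep (x), 250 wide (y), rim 60 high; origin at the centre of its underside; its front (-x) faces roughly to the robot. Front wall 20 mm thick (houses the latch), other walls and floor 6 mm; 115 x 238 mm inside. The lid, 8 mm thick, is hinged at the back: axis along y, 70.5 mm behind the origin, 70 mm above the ledge
- box_in (a point): centre of the box's inner floor, 6 mm above the ledge; axes as the box
- lid (a joint): angle of the lid, rad; 0 = held shut by the latch (level, its underside 10 mm above the rim), grows as it swings up and back, to 1.95. Starts either held shut (0.00; it cannot be pulled up) or sprung ajar (about 0.14, front edge 20 mm higher). A full press down and letting go turns it over: shut -> springs ajar; ajar -> stays shut. Above 0.14 a stiff hinge keeps it at any angle
- lid_bar (a point): middle of the lid's handle: a round steel bar 10 mm thick, parallel to the hinge (box y), held by two side arms (114 mm clear between them) 42 mm in front of the lid's front edge, in the plane of the lid; free above and below; 74 mm above the ledge when held shut; 183 mm from the hinge. Being round, it can turn in a gripper that pinches it. Moves with the lid; 2 N here swings it
- lid_press (a point): point on top of the lid to press, on its middle line, 21 mm behind its front edge, 120 mm from the hinge axis; 78 mm above the ledge when held shut; moves with the lid. A full press takes about 4 N and goes to a hard stop some 7 mm below the held-shut height here (lid at -0.055 rad); a press that stops short leaves the latch as it was
- lid_hinge (a point): middle of the lid's hinge edge, 4 mm above the true hinge axis, 74 mm above the ledge; a point on the lid moves up and back about that axis as the joint grows. With the lid upright the bar stands about 255 mm above the ledge. A steel striker hangs 32 mm below the lid, mid-width, 132 mm from the axis, and thin spring parts show at the front wall and one side wall
- lighter: push-button electric lighter, 190 mm long, 90 g or so, lying on the wooden board: a white plastic handle 110 x 22 x 26 mm (low button on top), then a steel nozzle 11 mm thick and 80 mm long. Origin on the underside (at board height), mid-length; x along it towards the nozzle, z up
- lighter_grip (a point): middle of the lighter's white handle, 40 mm from the mid-length towards the handle end, 13 mm above its underside; good place to grip it (22 mm across), near its centre of mass
- board: dark wooden board, 290 (x) x 230 (y) x 12 mm, fixed on the ledge, on the other side from the box; origin at the centre of its underside. The lighter and the squeezer lie across it, one near its front edge and one near its back edge, with the spice jar standing between
- squeezer: steel lime squeezer, 205 mm long, 46 mm high, round head 72 mm across, lying on the board; origin on its underside; leave alone
- spice_jar: amber glass jar, 42 mm across, 60 mm tall, standing on the board; leave alone
- molcajete: basalt three-legged mortar, 170 mm across, 105 mm high, with its pestle leaning in it to about 160 mm; origin under its centre; outside the box or the board; leave alone
- warmer: brown ceramic tortilla warmer with lid, 200 mm across, 117 mm high; origin under its centre; outside the box or the board; leave alone
- oil_bottle: green glass oil bottle, 60 mm across, 190 mm tall, standing at the back in the middle; leave alone
- salt_pot: white ceramic salt pot, 56 mm across, 77 mm tall, standing in front in the middle, between box and board; leave alone
Mind the look-alikes: they are no part of the job. What is meant by the lighter is not green or purple, and is the larger of those in its own colour.

How it is judged:
By the outcome, as a careful person would: the job done as asked, in the order asked, and still so for the second after the job is handed in, with the robot touching nothing.
It also fails if it takes over 72 s, if anything falls off the work surface, if the arm or the gripper's body presses on something with over 40 N, if the wrist force passes 120 N, or if a joint passes its speed limit or range.

## Working session

There is one attempt and no reset: what is moved stays moved. The work goes in short steps, Python scripts to look and compute and a tool call to move; the robot and the scene stay as the last step left them, time stands still between calls to the robot, and variables do not carry over. Pictures are saved under pics/ and viewed, and the job is handed in when it is done.

Besides the shell and the picture viewer there is one more tool, called after ">>>" as name(argument=value, ...) on one line, values as JSON. apply_moves: Moves the arm, as the interface text tells. Its arguments: {"type":"object","properties":{"moves":{"type":"array"},"force":{"type":"number"}},"required":["moves"]}

```bash
ls; mkdir -p pics; python3 - <<'E'
from station import *
import cv2
o=get_obs(); print({k:(v if not hasattr(v,'round') else v.round(3)) for k,v in o.items()}, tcp_to_tips)
for n in ["scene","top","wrist"]:
    c=read_camera(n); cv2.imwrite(f"pics/{n}0.png",c["color"][:,:,::-1]); print(n,{k:v for k,v in c.items() if k!="color"})
E
```

```text
pics
{'t': 0.0, 'q': array([-1.29 ,  0.478,  0.022,  1.556, -0.012,  1.109, -0.083]), 'joint_vel': array([ 0.002, -0.   , -0.001, -0.001, -0.001, -0.001, -0.001]), 'joint_torque': array([-0.0000e+00, -5.9646e+01,  1.6080e+00, -2.8119e+01,  1.3000e-02,
        1.0000e-02,  0.0000e+00]), 'eef_pos': array([0.256, 0.624, 0.303]), 'tool_rot': array([ 0.001,  0.83 ,  0.557, -0.001]), 'contact_force': array([ 0.962, -0.249,  0.647]), 'torque': array([ 0.003, -0.023, -0.021]), 'gripper_width': 1.0009186562290437} 0.0726
scene {'mtx': array([[419.61440463,   0.        , 276.99721974],
       [  0.        , 419.61440463, 202.86923607],
       [  0.        ,   0.        ,   1.        ]]), 'eye': array([0.94353978, 0.61724474, 0.87260178]), 'rotation': array([0.27408693, 0.11015765, 0.35721748, 0.88607975])}
top {'mtx': array([[459.36571846,   0.        , 279.17456856],
       [  0.        , 459.36571846, 211.63325513],
       [  0.        ,   0.        ,   1.        ]]), 'eye': array([ 0.37065278, -0.01721968,  1.3928276 ]), 'rotation': array([ 0.71008781,  0.05492412, -0.03649944, -0.70101814])}
wrist {'mtx': array([[312.1771304 ,   0.        , 273.81392734],
       [  0.        , 312.1771304 , 205.4036447 ],
       [  0.        ,   0.        ,   1.        ]]), 'hand_eye': array([[ 9.99999900e-01, -4.05681607e-05,  4.44432941e-04,
        -1.26452750e-03],
       [ 7.97030815e-05, -9.63614472e-01, -2.67295984e-01,
        -6.83132909e-02],
       [ 4.39105720e-04,  2.67295993e-01, -9.63614373e-01,
        -7.01878415e-02],
       [ 0.00000000e+00,  0.00000000e+00,  0.00000000e+00,
         1.00000000e+00]])}
```

View pics/scene0.png

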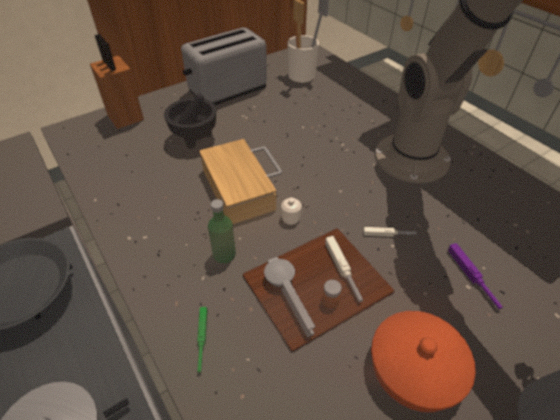

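View pics/top0.png

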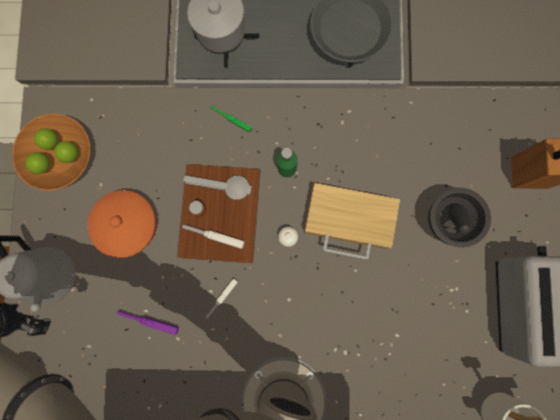

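View pics/wrist0.png

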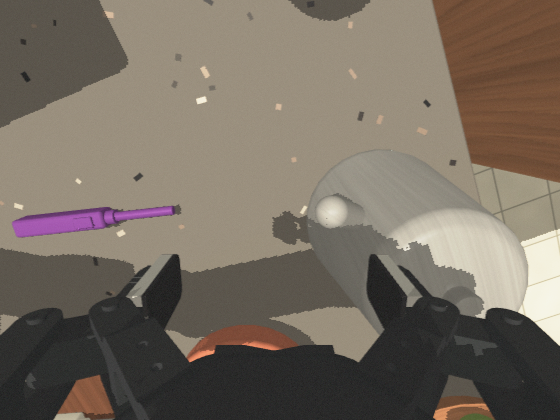

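Top view: the white lighter candidates are the one on the board (row 237, col 215, larger) and a smaller one on the counter (row 295, col 222). The green (118,232) and purple (322,150) ones are out by colour. I choose the one on the board and will check it in a crop.

```bash
cat > h.py <<'E'
import numpy as np, cv2
from scipy.spatial.transform import Rotation as R
from station import *
def q2R(q): return R.from_quat([q[1],q[2],q[3],q[0]]).as_matrix()
def cam(n):
    o=get_obs(); c=read_camera(n)
    if n=="wrist":
        T=np.eye(4);T[:3,:3]=q2R(o["tool_rot"]);T[:3,3]=o["eef_pos"];M=T@c["hand_eye"]
        c["eye"]=M[:3,3];c["Rm"]=M[:3,:3]
    else: c["Rm"]=q2R(c["rotation"])
    return c
def proj(c,P):
    p=(np.atleast_2d(P)-c["eye"])@c["Rm"]; p=p*[1,-1,-1]; u=p@c["mtx"].T; return u[:,:2]/u[:,2:]  # col,row
def ray(c,uv,z):
    uv=np.atleast_2d(uv).astype(float); d=np.c_[uv,np.ones(len(uv))]@np.linalg.inv(c["mtx"]).T*[1,-1,-1]@c["Rm"].T
    return c["eye"]+d*((z-c["eye"][2])/d[:,2:])
def save(c,name,scale=1,crop=None):
    im=c["color"][:,:,::-1]
    if crop: r0,r1,c0,c1=crop; im=im[r0:r1,c0:c1]
    cv2.imwrite("pics/"+name,cv2.resize(im,None,fx=scale,fy=scale,interpolation=cv2.INTER_CUBIC))
E
python3 - <<'E'
from h import *
t=cam("top"); s=cam("scene")
save(t,"crop1.png",5,(150,270,170,310)); save(t,"crop2.png",5,(170,275,295,410));save(s,"crop3.png",5,(130,230,190,300))
print(proj(t,[[0,0,0]]),proj(s,[[0,0,0]]))
for q in ["lighter","lid","lid_bar","box","board","squeezer","spice_jar","molcajete","warmer","oil_bottle","salt_pot"]:
    for cn,c in (("top",t),("scene",s)):
        for d in silhouettes(cn,q)[:4]:
            m=d["mask"].astype(np.uint8); p=d["pixel"]
            rr=cv2.minAreaRect(np.argwhere(m)[:,::-1].astype(np.float32))
            print(q,cn,round(d["conf"],2),np.round(p),m.sum(),np.round(rr[0]),np.round(rr[1],1),round(rr[2]),ray(c,[p[::-1]],0)[0].round(3))
E
```

```text
[[283.47291167 400.16264709]] [[410.85173639 157.5481182 ]]
lighter top 0.73 [296. 224.] 229 [221. 298.] [ 6.6 46.4] 38 [0.296 0.181 0.   ]
lighter top 0.71 [236. 221.] 380 [213. 235.] [63.6  8.2] 18 [0.474 0.198 0.   ]
lighter top 0.7 [326. 156.] 422 [147. 322.] [63.6  9.1] 17 [0.205 0.384 0.   ]
lighter top 0.53 [118. 231.] 247 [231. 118.] [44.9  7. ] 29 [0.846 0.178 0.   ]
lighter scene 0.82 [270. 472.] 762 [475. 276.] [81.2 12.6] 52 [0.199 0.391 0.   ]
lighter scene 0.72 [261. 339.] 627 [343. 269.] [72.9 12.1] 63 [0.456 0.182 0.   ]
lighter scene 0.68 [230. 378.] 344 [388. 230.] [53.  9.] 0 [0.301 0.164 0.   ]
lighter scene 0.59 [328. 200.] 484 [201. 338.] [10.  65.4] 4 [0.832 0.149 0.   ]
lid scene 0.82 [168. 238.] 3261 [243. 168.] [63.2 72.4] 72 [ 0.485 -0.268  0.   ]
lid_bar top 0.58 [215. 350.] 4513 [351. 223.] [88.3 65.5] 11 [ 0.544 -0.194  0.   ]
lid_bar scene 0.87 [171. 238.] 3117 [243. 169.] [61.7 72.4] 73 [ 0.49  -0.259  0.   ]
box top 0.86 [216. 353.] 4759 [351. 223.] [88.6 67.4] 10 [ 0.542 -0.206  0.   ]
box scene 0.78 [181. 239.] 4380 [244. 178.] [80.1 74.6] 73 [ 0.51
[... 820 characters left out ...]
49.5] 45 [ 0.476 -0.592  0.   ]
warmer top 0.73 [226. 123.] 3562 [122. 224.] [65.1 66.5] 45 [0.501 0.5   0.   ]
warmer scene 0.72 [360. 420.] 8093 [423. 360.] [101. 102.] 90 [0.48  0.476 0.   ]
warmer scene 0.4 [171. 236.] 3132 [243. 168.] [66.6 66. ] 66 [ 0.5   -0.261  0.   ]
oil_bottle top 0.61 [164. 286.] 506 [287. 162.] [29. 20.] 90 [0.7   0.001 0.   ]
oil_bottle scene 0.84 [234. 220.] 1315 [220. 231.] [64.6 25.7] 82 [ 0.663 -0.068  0.   ]
salt_pot top 0.84 [237. 288.] 301 [288. 236.] [19. 18.] 90 [ 0.475 -0.008  0.   ]
salt_pot scene 0.93 [208. 288.] 460 [290. 210.] [26. 19.] 90 [ 0.457 -0.041  0.   ]
salt_pot scene 0.46 [177. 239.] 4419 [244. 177.] [81.  74.3] 72 [ 0.505 -0.233  0.   ]
```

View pics/crop1.png

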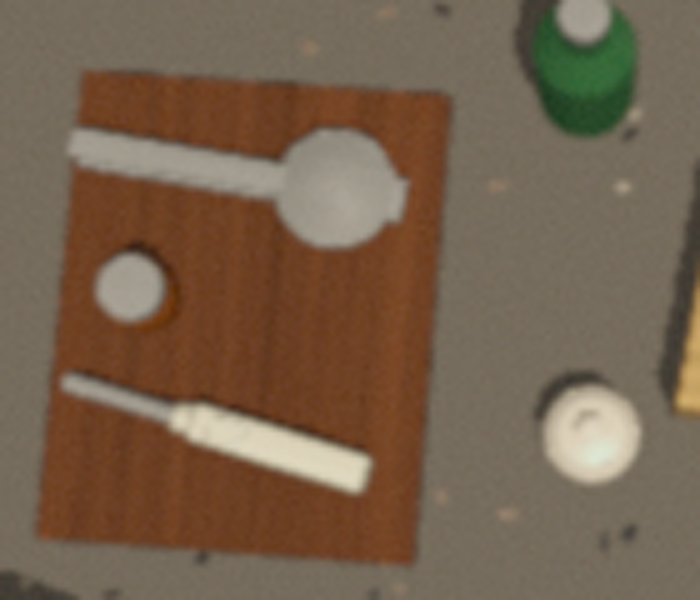

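View pics/crop2.png

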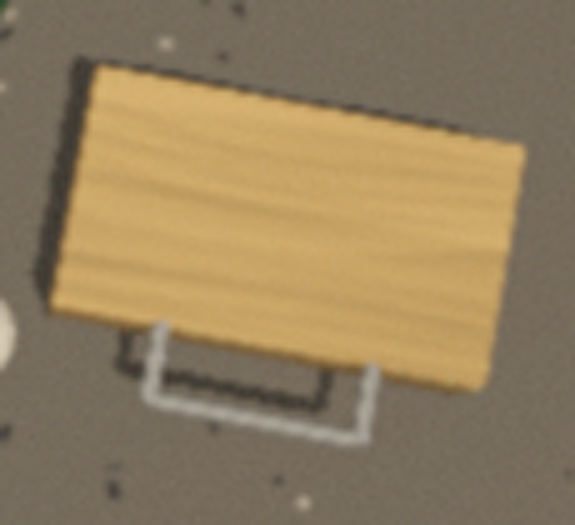

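View pics/crop3.png

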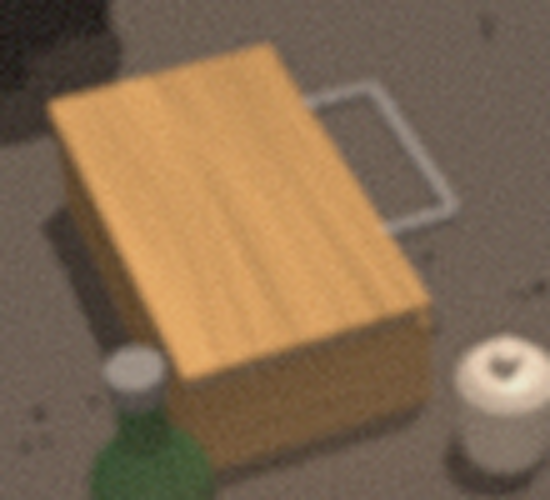

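```bash
cat >> h.py <<'E'
def boxpt(p,d,y,h):  # p: x,y,yaw,lid,z0 ; d from hinge towards front, y, h above axis plane
    x0,y0,yaw,a,z0=p
    lx=70.5e-3-(d*np.cos(a)-(-h)*np.sin(a)*-1) if False else 0.0705-(d*np.cos(a)-h*np.sin(a))
    lz=0.070+d*np.sin(a)+h*np.cos(a)
    return np.array([x0+lx*np.cos(yaw)-y*np.sin(yaw), y0+lx*np.sin(yaw)+y*np.cos(yaw), z0+lz])
def boxw(p,l):
    x0,y0,yaw,a,z0=p
    return np.array([x0+l[0]*np.cos(yaw)-l[1]*np.sin(yaw), y0+l[0]*np.sin(yaw)+l[1]*np.cos(yaw), z0+l[2]])
E
python3 - <<'E'
from h import *
from scipy.optimize import least_squares
t=cam("top"); s=cam("scene")
f=lambda a,o:(np.array(a)-2)/5+o
T=f([(98,65),(525,147),(150,398),(365,437)],[295,170])
S=f([(48,103),(268,45),(430,300),(187,378),(377,85),(453,210)],[190,130])
Sb=f([(220,468),(428,403)],[190,130])
def pred(p):
    A=[boxpt(p,0,.125,.008),boxpt(p,0,-.125,.008),boxpt(p,.183,.062,.004),boxpt(p,.183,-.062,.004)]
    B=[boxpt(p,0,-.125,.008),boxpt(p,.141,-.125,.008),boxpt(p,.141,.125,.008),boxpt(p,0,.125,.008),boxpt(p,.183,-.062,.004),boxpt(p,.183,.062,.004),boxw(p,[.0705,.125,0]),boxw(p,[-.0705,.125,0])]
    return np.r_[proj(t,A)-T, proj(s,B)-np.r_[S,Sb]]
for free in (0,1):
    fun=lambda v:pred(np.r_[v[:4],v[4]*free]).ravel()
    r=least_squares(fun,[.53,-.2,-.15,0.05,0],loss='soft_l1'); print(r.x.round(4),r.cost); print(fun(r.x).reshape(-1,2).round(1).tolist())
E
```

```text
[ 0.5341 -0.1923 -0.1785  0.0104  0.    ] 7.400576709485532
[[-0.1, 0.7], [-0.0, 0.2], [-0.5, 0.2], [-0.5, 0.8], [-0.4, -0.2], [-0.4, -0.9], [0.2, -0.2], [-0.4, -0.0], [-1.6, 0.2], [0.1, 0.3], [-4.5, 1.5], [0.7, -0.8]]
[ 0.534  -0.1925 -0.1787  0.0133 -0.0007] 7.371386061074665
[[-0.1, 0.7], [0.0, 0.3], [-0.5, 0.3], [-0.5, 0.8], [-0.4, -0.1], [-0.4, -0.8], [0.2, -0.2], [-0.4, 0.1], [-1.6, 0.2], [0.1, 0.3], [-4.5, 1.6], [0.7, -0.7]]
```

Nothing in the fit supports an ajar lid (angle about 0.01, box at (0.534,-0.192), yaw -0.18), so it is held shut. The crop confirms the lighter on the board is the larger white one. Next: measure the lighter and work out the first moves.

```bash
cat >> h.py <<'E'
BOX=[0.5341,-0.1923,-0.1785,0.0,0.0]
def down(yaw): 
    x=np.array([np.cos(yaw),np.sin(yaw),0]); z=np.array([0,0,-1.]); return np.c_[x,np.cross(z,x),z]
def mv(targets,base=None):
    o=get_obs()
    P,Q=(o["eef_pos"],q2R(o["tool_rot"])) if base is None else base
    print("at",P.round(4),"t",round(o["t"],2),"F",o["contact_force"].round(1),"w",round(o["gripper_width"],3))
    for pos,Rm in targets:
        d=Q.T@(np.array(pos)-P)/.025; r=np.degrees(R.from_matrix(Q.T@Rm).as_rotvec())/10
        print(d.round(3).tolist(),r.round(2).tolist())
E
python3 - <<'E'
from h import *
t=cam("top"); s=cam("scene")
L={}
for n,c in (("top",t),("scene",s)):
    for d in silhouettes(n,"lighter"):
        w=ray(c,[d["pixel"][::-1]],.02)[0]
        if .42<w[0]<.52 and .1<w[1]<.26:
            pts=np.argwhere(d["mask"])[:,::-1]; col=c["color"][pts[:,1],pts[:,0]].astype(int)
            W=ray(c,pts,.012+.02)[:,:2]; m=W.mean(0); u=np.linalg.svd(W-m)[2][0]; u*=np.sign(u[1]); pr=(W-m)@u; pe=(W-m)@[-u[1],u[0]]
            print(n,"ctr",(m+u*(pr.max()+pr.min())/2).round(4),"yaw",np.degrees(np.arctan2(u[1],u[0])).round(1),"len",np.ptp(pr).round(3),"ends",(m+u*pr.min()).round(4),(m+u*pr.max()).round(4))
            print(" white px width", np.ptp(pe[pr<0]).round(3))
yaw=BOX[2]; p=boxpt(BOX,.12,0,.008); print("press",p,"bar",boxpt(BOX,.183,0,.004))
mv([((.5,.3,.304),down(np.radians(30))),((p[0],p[1],.25),down(yaw)),((p[0],p[1],.17),down(yaw))])
E
```

```text
top ctr [0.4748 0.2149] yaw 73.6 len 0.187 ends [0.4482 0.125 ] [0.5013 0.3047]
 white px width 0.025
scene ctr [0.4773 0.2149] yaw 72.4 len 0.191 ends [0.4485 0.124 ] [0.506  0.3058]
 white px width 0.028
press [ 0.4853865 -0.1835111  0.078    ] bar [ 0.4233875  -0.17232522  0.074     ]
at [0.2559 0.6246 0.3039] t 1.65 F [ 0.5 -0.5  0.3] w 0.998
[-8.315, 13.959, -0.004] [-0.0, 0.0, 3.77]
[-26.434, 20.749, 2.156] [-0.0, 0.0, 7.8]
[-26.434, 20.749, 5.356] [-0.0, 0.0, 7.8]
```

>>> apply_moves(moves=[[[-8.3,14,0],[0,0,3.8],-1],[[-8.3,14,0],[0,0,3.8],-1],[[-8.3,14,0],[0,0,3.8],-1],[[-8.3,14,0],[0,0,3.8],-1],[[-8.3,14,0],[0,0,3.8],-1],[[-8.3,14,0],[0,0,3.8],-1],[[-8.3,14,0],[0,0,3.8],-1],[[-26.4,20.75,2.2],[0,0,7.8],-1],[[-26.4,20.75,2.2],[0,0,7.8],-1],[[-26.4,20.75,2.2],[0,0,7.8],-1],[[-26.4,20.75,2.2],[0,0,7.8],-1],[[-26.4,20.75,2.2],[0,0,7.8],-1],[[-26.4,20.75,2.2],[0,0,7.8],-1],[[-26.4,20.75,2.2],[0,0,7.8],-1],[[-26.4,20.75,2.2],[0,0,7.8],-1],[[-26.4,20.75,2.2],[0,0,7.8],-1],[[-26.4,20.75,2.2],[0,0,7.8],-1]], force=30)

```text
t: 3.78
eef_pos: [0.4859, -0.1823, 0.2489]
tool_rot: [-0.0, 0.996, -0.09, -0.0]
contact_force: [-0.1, 0.1, -0.4]
gripper_width: 0.004
```

Check the target with the wrist camera before pressing.

```bash
python3 - <<'E'
from h import *
c=cam("wrist")
im=c["color"][:,:,::-1].copy()
for nm,P in dict(press=boxpt(BOX,.12,0,.008),bl=boxpt(BOX,.183,.062,.004),br=boxpt(BOX,.183,-.062,.004),fl=boxpt(BOX,.141,.125,.008),fr=boxpt(BOX,.141,-.125,.008),kl=boxpt(BOX,0,.125,.008),kr=boxpt(BOX,0,-.125,.008)).items():
    u=proj(c,[P])[0]; print(nm,u.round(1)); cv2.drawMarker(im,tuple(int(v) for v in u.round()),(0,0,255),0,12,1)
cv2.imwrite("pics/w1.png",im)
p=boxpt(BOX,.12,0,.008)
mv([((p[0],p[1],z),down(BOX[2])) for z in (.16,.15,.143)])
E
```

```text
press [274.7 206.6]
bl [192.  126.8]
br [202.1 274.1]
fl [244.5  33.5]
fr [251.6 338.9]
kl [447.3  33.3]
kr [406.7 338.8]
at [ 0.486  -0.1816  0.2489] t 3.83 F [-0.2  0.7 -0.2] w -0.001
[-0.012, 0.084, 3.556] [-0.0, 0.0, 0.0]
[-0.012, 0.084, 3.956] [-0.0, 0.0, 0.0]
[-0.012, 0.085, 4.236] [-0.0, 0.0, 0.0]
```

View pics/w1.png

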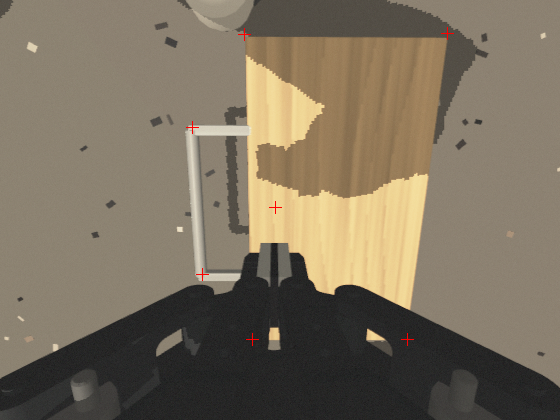

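Good: the predicted corners land within 2 px of the lid and bar (bar ends at (192,127) and (202,274)). Pressing now.

>>> apply_moves(moves=[[[0,0,2],[0,0,0],-1],[[0,0,3.4],[0,0,0],-1],[[0,0,3.6],[0,0,0],-1],[[0,0,3.75],[0,0,0],-1],[[0,0,3.9],[0,0,0],-1],[[0,0,4.0],[0,0,0],-1],[[0,0,4.1],[0,0,0],-1],[[0,0,4.2],[0,0,0],-1],[[0,0,4.2],[0,0,0],-1]])

```text
t: 4.95
eef_pos: [0.4862, -0.1827, 0.1442]
tool_rot: [-0.0, 0.996, -0.09, 0.001]
contact_force: [0.2, 1.4, 5.5]
gripper_width: 0.002
```

>>> apply_moves(moves=[[[0,0,0.05],[0,0,0],-1],[[0,0,0.1],[0,0,0],-1],[[0,0,0.1],[0,0,0],-1]])

```text
t: 5.32
eef_pos: [0.4865, -0.183, 0.1436]
tool_rot: [-0.001, 0.996, -0.09, 0.001]
contact_force: [-6.4, 4.7, 29.3]
gripper_width: -0.0
```

Hard stop reached (29 N). Lift off and look.

>>> apply_moves(moves=[[[0,0,-0.5],[0,0,0],-1],[[0,0,-1.5],[0,0,0],-1],[[0,0,-4],[0,0,0],-1],[[0,0,-4.5],[0,0,0],-0.41],[[0,0,-4.5],[0,0,0],-0.41]])

```text
t: 5.95
eef_pos: [0.4859, -0.1827, 0.2543]
tool_rot: [-0.0, 0.996, -0.089, 0.001]
contact_force: [-0.4, 0.6, 0.1]
gripper_width: 0.297
```

```bash
cat >> h.py <<'E'
def fitlid(c,name,pts,show=None):
    "pts: dict key->(col,row)"
    pass
def overlay(c,fn,angles,b=BOX):
    im=cv2.resize(c["color"][:,:,::-1],None,fx=1,fy=1).copy()
    cols=[(0,0,255),(0,255,0),(255,0,0),(255,0,255)]
    for a,col in zip(angles,cols):
        p=list(b); p[3]=a
        for ring in ([(0,.125),(.141,.125),(.141,-.125),(0,-.125)],[(.141,.062),(.183,.062),(.183,-.062),(.141,-.062)]):
            q=proj(c,[boxpt(p,d,y,.004 if d>.15 or abs(y)<.1 else .008) for d,y in ring]).round().astype(np.int32)
            cv2.polylines(im,[q],True,col,1)
    cv2.imwrite("pics/"+fn,im)
E
python3 - <<'E'
from h import *
c=cam("wrist"); overlay(c,"w2.png",[0,.14])
P=boxpt(BOX[:3]+[.14,0],.183,0,.004); print(P)
mv([((P[0],P[1],.26),down(BOX[2])),((P[0],P[1],P[2]+.056),down(BOX[2]))])
E
```

```text
[ 0.42569883 -0.17274223  0.09949725]
at [ 0.4853 -0.1824  0.2533] t 6.0 F [-0.7 -0.5 -1.1] w 0.292
[-2.415, 0.043, -0.268] [-0.0, 0.0, -0.0]
[-2.413, 0.045, 3.912] [-0.0, 0.0, -0.0]
```

View pics/w2.png

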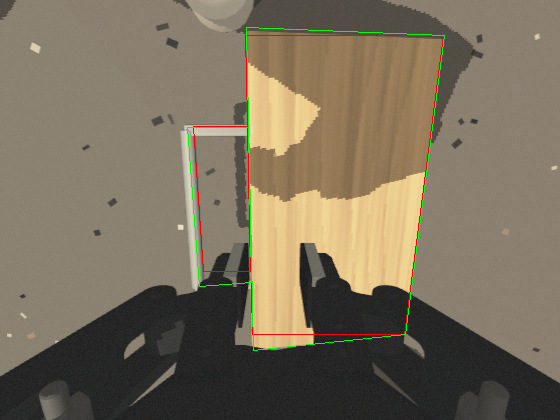

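Latch released; the bar lies at the 0.14 rad outline (slightly beyond). Lower onto the bar and grip.

>>> apply_moves(moves=[[[-2.45,0,0],[0,0,0],-0.41],[[-2.45,0,0],[0,0,0],-0.41],[[-2.45,0,2],[0,0,0],-0.41],[[-2.45,0,3],[0,0,0],-0.41],[[-2.45,0,3.5],[0,0,0],-0.41],[[-2.45,0,3.9],[0,0,0],-0.41],[[-2.45,0,3.9],[0,0,0],-1],[[-2.45,0,3.9],[0,0,0],-1],[[-2.45,0,3.9],[0,0,0],-1],[[-2.45,0,3.9],[0,0,0],-1]], force=25)

```text
t: 7.25
eef_pos: [0.4262, -0.172, 0.157]
tool_rot: [0.0, 0.996, -0.09, 0.001]
contact_force: [2.9, -0.3, 0.1]
gripper_width: 0.103
```

```bash
python3 - <<'E'
from h import *
o=get_obs(); P0=o["eef_pos"]
L=[]
b=lambda a:boxpt(BOX[:3]+[a,0],.183,0,.004)
for a in np.arange(.14,1.75,.1): L.append((P0+b(a)-b(.14),q2R(o["tool_rot"])))
mv(L)
E
```

```text
at [ 0.4262 -0.172   0.157 ] t 7.25 F [ 2.9 -0.3  0.1] w 0.103
[-0.0, 0.0, 0.0] [0.0, 0.0, 0.0]
[0.155, -0.0, -0.715] [0.0, 0.0, 0.0]
[0.381, -0.0, -1.411] [0.0, 0.0, 0.0]
[0.676, -0.0, -2.081] [0.0, 0.0, 0.0]
[1.036, -0.001, -2.719] [0.0, 0.0, 0.0]
[1.457, -0.001, -3.317] [0.0, 0.0, 0.0]
[1.937, -0.001, -3.87] [0.0, 0.0, 0.0]
[2.469, -0.002, -4.372] [0.0, 0.0, 0.0]
[3.048, -0.002, -4.819] [0.0, 0.0, 0.0]
[3.67, -0.003, -5.206] [0.0, 0.0, 0.0]
[4.326, -0.003, -5.529] [0.0, 0.0, 0.0]
[5.012, -0.004, -5.785] [0.0, 0.0, 0.0]
[5.72, -0.004, -5.971] [0.0, 0.0, 0.0]
[6.443, -0.005, -6.085] [0.0, 0.0, 0.0]
[7.174, -0.005, -6.126] [0.0, 0.0, 0.0]
[7.905, -0.006, -6.095] [0.0, 0.0, 0.0]
[8.629, -0.007, -5.99] [0.0, 0.0, 0.0]
```

>>> apply_moves(moves=[[[0.07,0,-0.35],[0,0,0],-1],[[0.155,0,-0.715],[0,0,0],-1],[[0.38,0,-1.41],[0,0,0],-1],[[0.68,0,-2.08],[0,0,0],-1],[[1.04,0,-2.72],[0,0,0],-1],[[1.46,0,-3.32],[0,0,0],-1]])

```text
t: 8.0
eef_pos: [0.4625, -0.1786, 0.2405]
tool_rot: [0.0, 0.996, -0.09, 0.001]
contact_force: [10.9, -3.2, -12.6]
gripper_width: 0.104
```

>>> apply_moves(moves=[[[0.22,0,-0.28],[0,0,0],-1],[[0.48,0,-0.55],[0,0,0],-1],[[1.01,0,-1.05],[0,0,0],-1],[[1.59,0,-1.5],[0,0,0],-1],[[2.21,0,-1.89],[0,0,0],-1],[[2.87,0,-2.21],[0,0,0],-1],[[3.55,0,-2.465],[0,0,0],-1],[[4.26,0,-2.65],[0,0,0],-1],[[4.98,0,-2.765],[0,0,0],-1],[[5.71,0,-2.8],[0,0,0],-1],[[6.45,0,-2.775],[0,0,0],-1],[[7.17,0,-2.67],[0,0,0],-1],[[7.17,0,-2.67],[0,0,0],-1]])

```text
t: 9.62
eef_pos: [0.6375, -0.2109, 0.3063]
tool_rot: [0.001, 0.996, -0.09, -0.001]
contact_force: [-0.2, -1.5, 2.5]
gripper_width: 0.111
```

```bash
python3 - <<'E'
from h import *
c=cam("scene"); overlay(c,"s2.png",[1.74])
print(boxpt(BOX[:3]+[1.74,0],.183,0,.004), get_obs()["contact_force"])
E
```

```text
[ 0.63768715 -0.21098922  0.24971302] [-0.98986617 -1.9420906   1.92544493]
```

View pics/s2.png

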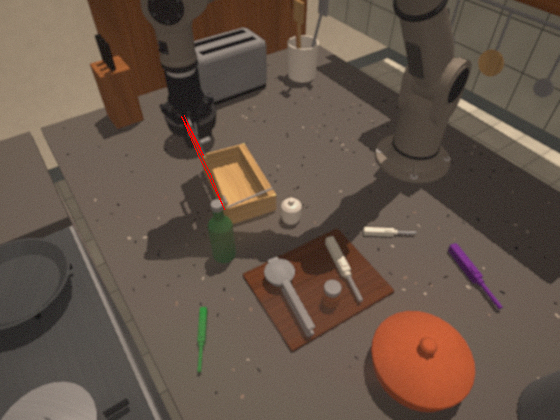

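Lid is wide open at about 1.74 rad. Release, rise, go over the lighter.

```bash
python3 - <<'E'
from h import *
mv([((.6375,-.2109,.39),down(BOX[2])),((.464,.177,.30),down(np.radians(-17))),((.464,.177,.20),down(np.radians(-17)))])
E
```

```text
at [ 0.6371 -0.2108  0.3064] t 9.68 F [-1.  -1.9  1.9] w 0.101
[0.014, 0.004, -3.343] [0.0, 0.01, -0.01]
[-9.589, -14.021, 0.256] [0.0, 0.01, 0.67]
[-9.585, -14.024, 4.256] [0.0, 0.01, 0.67]
```

>>> apply_moves(moves=[[[0,0,0],[0,0,0],-0.3],[[0,0,0],[0,0,0],-0.3],[[0,0,-1.5],[0,0,0],-0.3],[[0,0,-3.3],[0,0,0],-0.3],[[0,0,-3.3],[0,0,0],-0.3],[[-9.6,-14,0.2],[0,0,0.7],0],[[-9.6,-14,0.2],[0,0,0.7],0],[[-9.6,-14,0.2],[0,0,0.7],0],[[-9.6,-14,0.2],[0,0,0.7],0],[[-9.6,-14,0.2],[0,0,0.7],0],[[-9.6,-14,0.2],[0,0,0.7],0],[[-9.6,-14,0.2],[0,0,0.7],0],[[-9.6,-14,4.2],[0,0,0.7],0],[[-9.6,-14,4.2],[0,0,0.7],0],[[-9.6,-14,4.2],[0,0,0.7],0],[[-9.6,-14,4.2],[0,0,0.7],0]])

```text
t: 11.68
eef_pos: [0.4645, 0.1768, 0.2022]
tool_rot: [-0.0, 0.989, -0.15, 0.0]
contact_force: [0.4, 0.1, -0.1]
gripper_width: 0.5
```

```bash
python3 - <<'E'
from h import *
c=cam("wrist"); im=c["color"][:,:,::-1].copy()
for d in silhouettes("wrist","lighter")[:2]:
    m=d["mask"].astype(np.uint8); cs=cv2.findContours(m,0,2)[0]; cv2.drawContours(im,cs,-1,(0,0,255),1)
    rr=cv2.minAreaRect(np.argwhere(m)[:,::-1].astype(np.float32)); print(d["conf"],d["pixel"],rr)
u=np.array([np.cos(np.radians(73)),np.sin(np.radians(73))]); ct=np.array([.476,.215])
for k,z in ((-.095,.025),(-.04,.038),(.015,.025),(.095,.025)):
    q=proj(c,[np.r_[ct+u*k,z]])[0]; print(k,q.round(1)); cv2.drawMarker(im,tuple(int(v) for v in q.round()),(0,255,0),0,10,1)
cv2.imwrite("pics/w3.png",im); overlay(cam("top"),"t3.png",[1.74])
E
```

```text
0.92 [164.9, 269.5] ((271.0, 142.5), (253.0, 30.0), 90.0)
0.91 [250.9, 98.7] ((79.54066467285156, 242.97372436523438), (166.73779296875, 24.82221031188965), 17.3116455078125)
-0.095 [274.7 264.2]
-0.04 [274.4 207.4]
0.015 [274.  134.4]
0.095 [273.4  18.2]
```

View pics/w3.png

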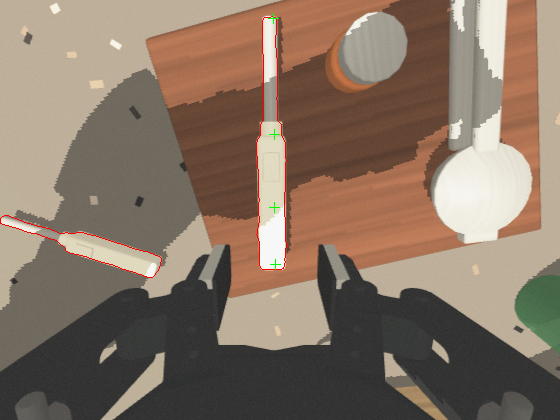

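View pics/t3.png

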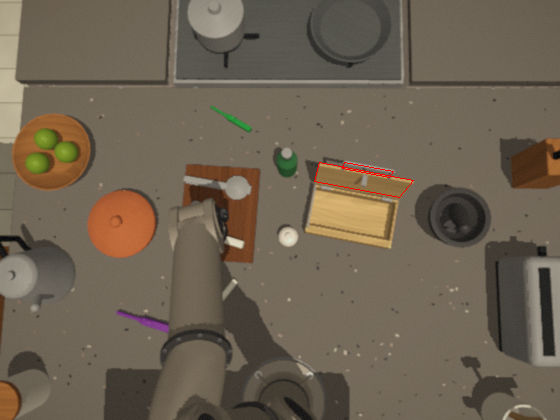

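The markers sit on the lighter (handle end (275,264), nozzle tip (273,18)), about 1 mm off to the side. The smaller white one lies at (80,243), off the board. Descending and gripping.

>>> apply_moves(moves=[[[-0.05,0,2],[0,0,0],0],[[-0.05,0,3.5],[0,0,0],0],[[-0.05,0,4.3],[0,0,0],0],[[-0.05,0,4.6],[0,0,0],0],[[-0.05,0,4.6],[0,0,0],0],[[-0.05,0,4.6],[0,0,0],-1],[[-0.05,0,4.6],[0,0,0],-1],[[-0.05,0,4.6],[0,0,0],-1],[[-0.05,0,4.6],[0,0,0],-1],[[-0.05,0,4.6],[0,0,0],-1]], force=35)

```text
t: 13.08
eef_pos: [0.4636, 0.1776, 0.0873]
tool_rot: [-0.001, 0.989, -0.15, 0.001]
contact_force: [-1.1, -1.6, 8.1]
gripper_width: 0.252
```

>>> apply_moves(moves=[[[0,0,-0.5],[0,0,0],-1],[[0,0,-2],[0,0,0],-1],[[0,0,-4],[0,0,0],-1],[[0,0,-6],[0,0,0],-1],[[0,0,-8],[0,0,0],-1],[[0,0,-8],[0,0,0],-1]])

```text
t: 13.82
eef_pos: [0.4645, 0.1777, 0.2903]
tool_rot: [-0.003, 0.989, -0.15, 0.003]
contact_force: [-0.2, -0.2, -1.4]
gripper_width: 0.246
```

```bash
python3 - <<'E'
from h import *
c=cam("wrist"); save(c,"w4.png")
# lighter in box: nozzle towards +y_box; grip 40mm toward -y
g=boxw(BOX,[.007,-.04,0]); print(g)
Rm=down(BOX[2])
mv([((g[0],g[1],.26),Rm),((g[0],g[1],.12),Rm),((g[0],g[1],.083),Rm)])
E
```

```text
[ 0.53388663 -0.23290732  0.        ]
at [0.4632 0.1775 0.2881] t 13.88 F [ 0.1 -0.7 -1.8] w 0.249
[7.571, 14.84, 1.081] [-0.02, -0.01, -0.7]
[7.56, 14.861, 6.681] [-0.02, -0.01, -0.7]
[7.558, 14.866, 8.16] [-0.02, -0.01, -0.7]
```

View pics/w4.png

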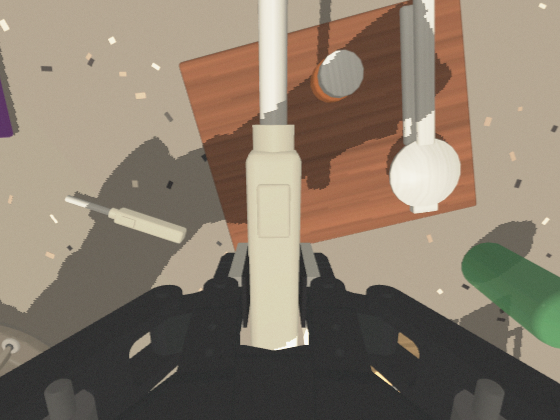

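Lighter held straight and level. Carry it over the box.

>>> apply_moves(moves=[[[7.55,14.85,0.3],[0,0,-0.7],-1],[[7.55,14.85,0.3],[0,0,-0.7],-1],[[7.55,14.85,0.3],[0,0,-0.7],-1],[[7.55,14.85,0.3],[0,0,-0.7],-1],[[7.55,14.85,0.3],[0,0,-0.7],-1],[[7.55,14.85,0.3],[0,0,-0.7],-1],[[7.55,14.85,0.3],[0,0,-0.7],-1],[[7.55,14.85,0.3],[0,0,-0.7],-1],[[7.55,14.85,2.5],[0,0,-0.7],-1],[[7.55,14.85,4],[0,0,-0.7],-1],[[7.55,14.85,4],[0,0,-0.7],-1]])

```text
t: 15.25
eef_pos: [0.5305, -0.231, 0.1827]
tool_rot: [-0.001, 0.996, -0.089, -0.004]
contact_force: [0.7, 0.4, -1.0]
gripper_width: 0.246
```

```bash
python3 - <<'E'
from h import *
c=cam("wrist"); save(c,"w5.png"); c=cam("scene"); save(c,"s5.png",4,(90,230,150,310))
g=boxw(BOX,[.007,-.04,0]); Rm=down(BOX[2])
mv([((g[0],g[1],.12),Rm),((g[0],g[1],.083),Rm)])
E
```

```text
at [ 0.5328 -0.2328  0.1865] t 15.35 F [-0.  -0.1 -0.3] w 0.248
[0.044, -0.001, 2.66] [-0.0, 0.0, -0.0]
[0.045, -0.001, 4.14] [-0.0, 0.0, -0.0]
```

View pics/w5.png

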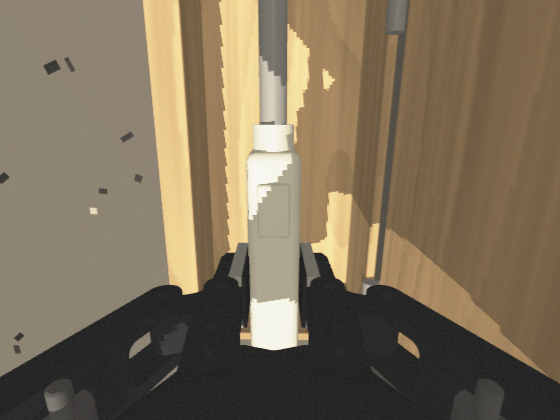

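View pics/s5.png

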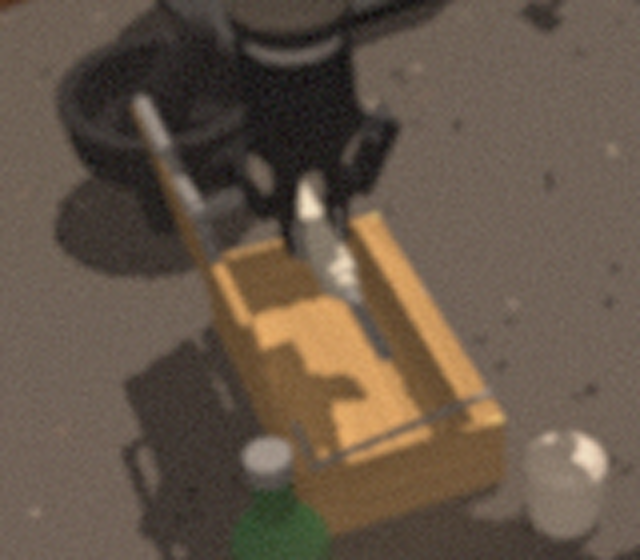

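Everything lines up. The striker has modest clearance, so I'll place the lighter slightly forward (x = -3 mm) and 6 mm away from the spring rod on the +y side wall. Descending with force checks.

```bash
python3 - <<'E'
from h import *
g=boxw(BOX,[-.003,-.046,0]); Rm=down(BOX[2])
mv([((g[0],g[1],.12),Rm),((g[0],g[1],.083),Rm)])
E
```

```text
at [ 0.5328 -0.2328  0.1865] t 15.35 F [-0.  -0.1 -0.3] w 0.248
[-0.356, 0.239, 2.66] [-0.0, 0.0, -0.0]
[-0.355, 0.239, 4.14] [-0.0, 0.0, -0.0]
```

>>> apply_moves(moves=[[[-0.35,0.24,0.4],[0,0,0],-1],[[-0.35,0.24,1.2],[0,0,0],-1],[[-0.35,0.24,2],[0,0,0],-1],[[-0.35,0.24,2.8],[0,0,0],-1],[[-0.35,0.24,3.3],[0,0,0],-1],[[-0.35,0.24,3.6],[0,0,0],-1],[[-0.35,0.24,3.8],[0,0,0],-1],[[-0.35,0.24,3.8],[0,0,0],-1]])

```text
t: 16.35
eef_pos: [0.5232, -0.2377, 0.0911]
tool_rot: [0.0, 0.996, -0.09, 0.0]
contact_force: [-0.2, 0.6, -1.3]
gripper_width: 0.25
```

>>> apply_moves(moves=[[[0,0,0.2],[0,0,0],-1],[[0,0,0.35],[0,0,0],-1],[[0,0,0.38],[0,0,0],-1],[[0,0,0.38],[0,0,0],-1]])

```text
t: 16.85
eef_pos: [0.5231, -0.2377, 0.0817]
tool_rot: [0.0, 0.996, -0.09, 0.0]
contact_force: [0.1, -0.4, -0.6]
gripper_width: 0.25
```

Near the floor. Open and rise.

>>> apply_moves(moves=[[[0,0,0.03],[0,0,0],-1],[[0,0,0.03],[0,0,0],-0.2],[[0,0,0.03],[0,0,0],-0.2],[[0,0,0.03],[0,0,0],-0.2],[[0,0,-1],[0,0,0],-0.2],[[0,0,-3],[0,0,0],-0.2],[[0,0,-5],[0,0,0],-0.2],[[0,0,-7],[0,0,0],-0.2],[[0,0,-9],[0,0,0],-0.2],[[0,0,-10],[0,0,0],-0.3],[[0,0,-12.3],[0,0,0],-0.3],[[0,0,-12.3],[0,0,0],-0.3]])

```text
t: 18.35
eef_pos: [0.5237, -0.2389, 0.3928]
tool_rot: [0.0, 0.996, -0.09, 0.003]
contact_force: [-0.6, 0.4, -1.1]
gripper_width: 0.355
```

```bash
python3 - <<'E'
from h import *
c=cam("wrist"); overlay(c,"w6.png",[1.74]); c=cam("scene"); save(c,"s6.png",4,(90,230,150,310));overlay(cam("top"),"t6.png",[1.74])
P=boxpt(BOX[:3]+[1.74,0],.183,0,.004); Rm=down(BOX[2]);print(P)
mv([((P[0],P[1],.385),Rm),((.6375,-.2109,.3065),Rm)])
E
```

```text
[ 0.63768715 -0.21098922  0.24971302]
at [ 0.5223 -0.2372  0.388 ] t 18.5 F [-0.4  0.9  0.1] w 0.349
[4.354, -1.856, 0.11] [-0.0, 0.01, -0.01]
[4.354, -1.856, 3.25] [-0.0, 0.01, -0.01]
```

View pics/w6.png

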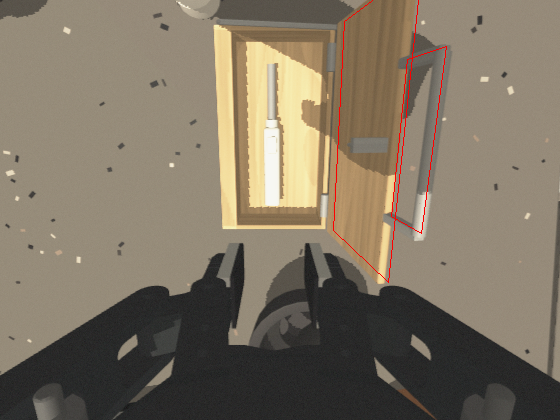

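View pics/s6.png

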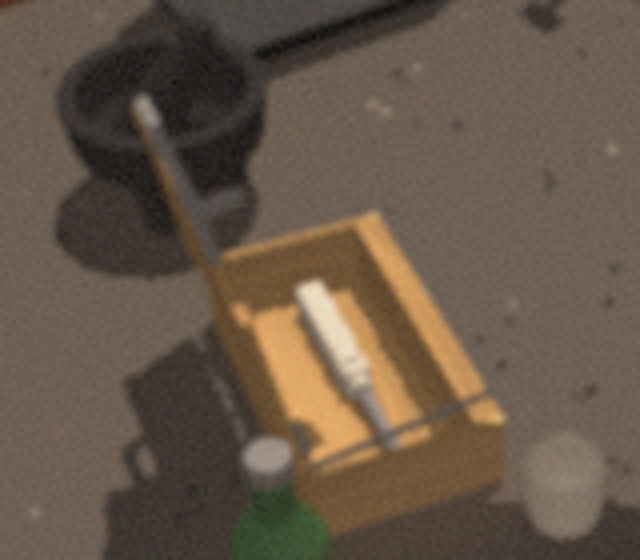

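View pics/t6.png

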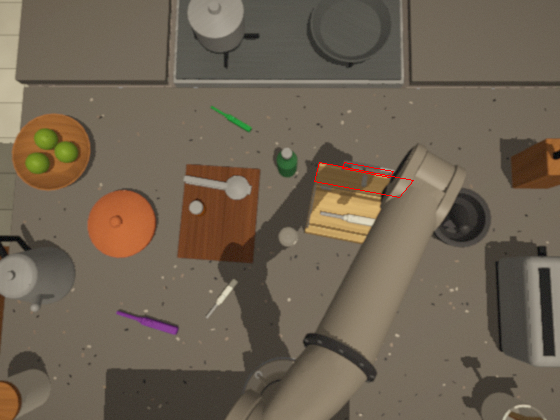

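The lighter lies flat in the box (wrist view, handle (272,165), nozzle (272,90)) and is clear of the walls; the lid has stayed at about 1.74. Regrip the bar.

>>> apply_moves(moves=[[[4.35,-1.85,0.1],[0,0,0],-0.3],[[4.35,-1.85,0.1],[0,0,0],-0.3],[[4.35,-1.85,0.1],[0,0,0],-0.3],[[4.35,-1.85,0.1],[0,0,0],-0.3],[[4.35,-1.85,1.5],[0,0,0],-0.3],[[4.35,-1.85,2.6],[0,0,0],-0.3],[[4.35,-1.85,3.2],[0,0,0],-0.3],[[4.35,-1.85,3.2],[0,0,0],-0.3],[[4.35,-1.85,3.2],[0,0,0],-1],[[4.35,-1.85,3.2],[0,0,0],-1],[[4.35,-1.85,3.2],[0,0,0],-1],[[4.35,-1.85,3.2],[0,0,0],-1]], force=25)

```text
t: 20.0
eef_pos: [0.639, -0.2121, 0.3104]
tool_rot: [0.0, 0.996, -0.09, 0.001]
contact_force: [-0.9, -1.5, 6.3]
gripper_width: 0.104
```

```bash
python3 - <<'E'
from h import *
o=get_obs(); P0=o["eef_pos"]
b=lambda a:boxpt(BOX[:3]+[a,0],.183,0,.004)
mv([(P0+b(a)-b(1.73),q2R(o["tool_rot"])) for a in np.arange(1.63,.17,-.1)]+[(P0+b(.18)-b(1.73),q2R(o["tool_rot"]))])
E
```

```text
at [ 0.639  -0.2121  0.3104] t 20.0 F [-0.9 -1.5  6.3] w 0.104
[-0.725, 0.001, -0.097] [0.0, 0.0, 0.0]
[-1.457, 0.002, -0.122] [0.0, 0.0, 0.0]
[-2.187, 0.002, -0.074] [0.0, 0.0, 0.0]
[-2.909, 0.003, 0.048] [0.0, 0.0, 0.0]
[-3.615, 0.004, 0.24] [0.0, 0.0, 0.0]
[-4.298, 0.004, 0.503] [0.0, 0.0, 0.0]
[-4.952, 0.005, 0.832] [0.0, 0.0, 0.0]
[-5.569, 0.005, 1.224] [0.0, 0.0, 0.0]
[-6.145, 0.006, 1.677] [0.0, 0.0, 0.0]
[-6.672, 0.006, 2.184] [0.0, 0.0, 0.0]
[-7.146, 0.006, 2.742] [0.0, 0.0, 0.0]
[-7.562, 0.007, 3.344] [0.0, 0.0, 0.0]
[-7.916, 0.007, 3.985] [0.0, 0.0, 0.0]
[-8.203, 0.007, 4.658] [0.0, 0.0, 0.0]
[-8.423, 0.006, 5.356] [0.0, 0.0, 0.0]
[-8.506, 0.006, 5.713] [0.0, 0.0, 0.0]
```

>>> apply_moves(moves=[[[-0.35,0,-0.05],[0,0,0],-1],[[-0.72,0,-0.1],[0,0,0],-1],[[-1.46,0,-0.12],[0,0,0],-1],[[-2.19,0,-0.07],[0,0,0],-1],[[-2.91,0,0.05],[0,0,0],-1],[[-3.62,0,0.24],[0,0,0],-1],[[-4.3,0,0.5],[0,0,0],-1],[[-4.95,0,0.83],[0,0,0],-1],[[-5.57,0,1.22],[0,0,0],-1],[[-6.15,0,1.68],[0,0,0],-1],[[-6.67,0,2.18],[0,0,0],-1],[[-7.15,0,2.74],[0,0,0],-1]])

```text
t: 21.5
eef_pos: [0.4618, -0.1793, 0.2403]
tool_rot: [-0.0, 0.996, -0.09, -0.0]
contact_force: [2.2, -0.7, -1.1]
gripper_width: 0.104
```

>>> apply_moves(moves=[[[-0.41,0,0.6],[0,0,0],-1],[[-0.77,0,1.24],[0,0,0],-1],[[-1.05,0,1.92],[0,0,0],-1],[[-1.27,0,2.61],[0,0,0],-1],[[-1.36,0,2.95],[0,0,0],-1],[[-1.36,0,2.95],[0,0,0],-1],[[-1.36,0,2.95],[0,0,0],-0.41],[[-1.36,0,2.95],[0,0,0],-0.41],[[-1.36,0,2.95],[0,0,0],-0.41],[[-1.36,0,1.5],[0,0,0],-0.41],[[-1.36,0,0],[0,0,0],-0.41],[[-1.36,0,-0.5],[0,0,0],-1],[[-1.36,0,-0.5],[0,0,0],-1]])

```text
t: 23.12
eef_pos: [0.4294, -0.1734, 0.2535]
tool_rot: [-0.0, 0.996, -0.089, 0.001]
contact_force: [-0.3, -0.6, -0.5]
gripper_width: -0.001
```

```bash
python3 - <<'E'
from h import *
c=cam("wrist"); overlay(c,"w7.png",[0.0,.18]); c=cam("scene"); overlay(c,"s7.png",[0.0,.18])
P=boxpt(BOX,.12,0,.008); Rm=down(BOX[2]);print(P)
mv([((P[0],P[1],.25),Rm),((P[0],P[1],.18),Rm),((P[0],P[1],.1425),Rm)])
E
```

```text
[ 0.4853865 -0.1835111  0.078    ]
at [ 0.4286 -0.1732  0.2523] t 23.23 F [ 0.4  0.7 -1.1] w 0.004
[2.311, 0.003, 0.087] [-0.0, 0.01, -0.0]
[2.314, 0.003, 2.887] [-0.0, 0.01, -0.0]
[2.316, 0.004, 4.387] [-0.0, 0.01, -0.0]
```

View pics/w7.png

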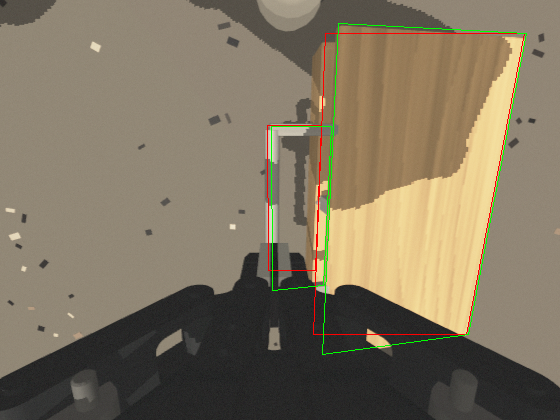

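View pics/s7.png

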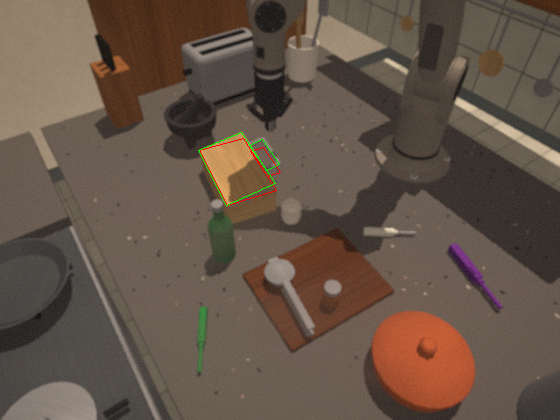

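Lid is ajar at about 0.18 rad. Press fully once.

>>> apply_moves(moves=[[[2.3,0,0],[0,0,0],-1],[[2.3,0,0],[0,0,0],-1],[[2.3,0,2],[0,0,0],-1],[[2.3,0,2.8],[0,0,0],-1],[[2.3,0,3.1],[0,0,0],-1],[[2.3,0,3.4],[0,0,0],-1],[[2.3,0,3.7],[0,0,0],-1],[[2.3,0,3.95],[0,0,0],-1],[[2.3,0,4.15],[0,0,0],-1],[[2.3,0,4.3],[0,0,0],-1],[[2.3,0,4.38],[0,0,0],-1],[[2.3,0,4.42],[0,0,0],-1],[[2.3,0,4.42],[0,0,0],-1]])

```text
t: 24.85
eef_pos: [0.4855, -0.184, 0.1438]
tool_rot: [-0.001, 0.996, -0.09, 0.0]
contact_force: [-6.9, 2.7, 19.5]
gripper_width: 0.0
```

>>> apply_moves(moves=[[[0,0,0.05],[0,0,0],-1],[[0,0,0.05],[0,0,0],-1],[[0,0,-0.3],[0,0,0],-1],[[0,0,-1],[0,0,0],-1],[[0,0,-3],[0,0,0],-1],[[0,0,-5],[0,0,0],-1],[[0,0,-5.5],[0,0,0],-1],[[0,0,-5.5],[0,0,0],-1]])

```text
t: 25.85
eef_pos: [0.4861, -0.1836, 0.2809]
tool_rot: [-0.0, 0.996, -0.089, 0.001]
contact_force: [0.6, 0.6, -0.2]
gripper_width: -0.002
```

```bash
python3 - <<'E'
from h import *
c=cam("wrist"); overlay(c,"w8.png",[0.0,.14]); c=cam("scene"); overlay(c,"s8.png",[]); save(c,"s8c.png",4,(90,230,150,310))
E
```

```text
(no output)
```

View pics/w8.png

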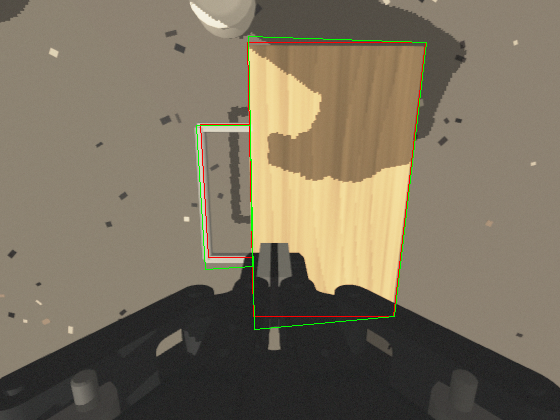

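View pics/s8c.png

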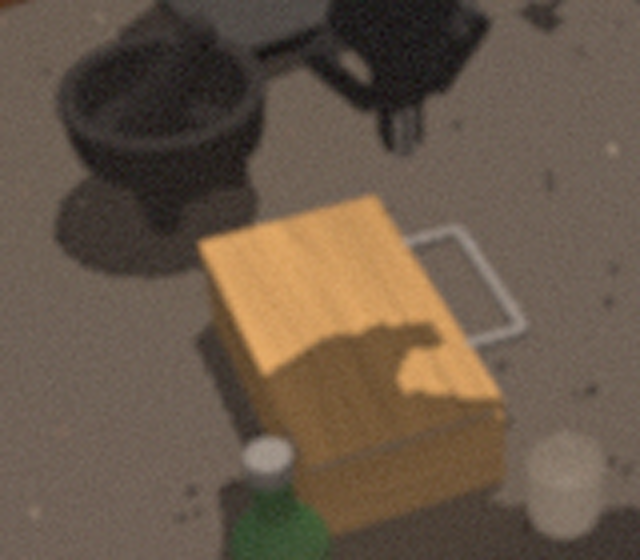

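The lid matches the held-shut outline. Numeric check against the start picture, plus the other things, then hand in.

```bash
python3 - <<'E'
from h import *
a=cv2.imread("pics/scene0.png",0); s=cam("scene"); b=cv2.cvtColor(s["color"],cv2.COLOR_RGB2GRAY)
for nm,(r0,r1,c0,c1) in dict(bar=(143,180,262,284),salt=(196,224,278,304),squeezer=(255,336,262,316),jar=(280,306,320,344),bottle=(198,264,206,238),molc=(94,140,160,220),warmer=(312,402,370,476),smallw=(222,240,360,420)).items():
    r=cv2.matchTemplate(b[r0-6:r1+6,c0-6:c1+6],a[r0:r1,c0:c1],cv2.TM_CCOEFF_NORMED); _,v,_,l=cv2.minMaxLoc(r); print(nm,"shift",l[0]-6,l[1]-6,round(v,2))
o=get_obs(); print(o["t"],o["contact_force"].round(1)); save(s,"s9.png")
print(hand_in())
E
```

```text
bar shift 0 0 0.98
salt shift 0 1 0.71
squeezer shift 0 0 0.99
jar shift 0 0 0.99
bottle shift 0 0 0.75
molc shift 0 0 0.98
warmer shift 0 -1 0.83
smallw shift 6 0 0.66
26.0 [ 0.1  0.4 -0.6]
the job is handed in; nothing more can be done
None
```

The white electric lighter is lying flat in the box and the lid is latched shut. I handed the job in at 26 s with the gripper clear of everything.

- **Opening:** The lid started held shut. One full press to the hard stop (about 29 N) sprung it ajar, and I swung it by the bar to about 1.74 rad.
- **Placing:** I picked up the larger white lighter from the board, laid it in and let go. It lay flat and clear of the walls when I checked it with the lid open.
- **Closing:** I swung the lid back to about 0.18 rad and gave it one full press to the hard stop (20 N measured, then slightly more). After I lifted off, the bar was back at its starting place in the scene picture (0 px shift, 0.98 match). The wrist picture also agreed with the held-shut outline.
- **Other things:** The squeezer, jar and molcajete match the start picture with no shift. The salt pot, bottle and warmer are within 1 px, at weaker matches (0.71–0.83); shadows on them had changed.
- **Check that disagreed:** The small white look-alike on the counter gave a poor match (0.66) and a 6 px shift. The arm was never near it, so I put this down to the arm's changed shadow on its low-contrast outline, but I did not check it further.

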